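# Shut down the micromotor and draw its battery

## Robot

A 6-joint arm with a two-finger parallel gripper is mounted at the origin on the work surface. World frame = base frame: x ahead of the robot, y to its left, z up, the work surface at z = 0. Lengths are in m, angles in rad, forces in N, time in s.
With the tool pointing down it reaches from about 0.35 to 0.775 m from the base axis. Payload 5.5 kg.
Tool frame: the origin (TCP) lies at the very end of the fingers, on their centre line; the grasp point (between the pads) lies 19 mm behind it; z points along the fingers, y is the direction in which the jaws open and shut (so a half turn about z gives the same grasp; the last joint's range is limited). The gripper opens to 85 mm and grips with 20 to 120 N. Pads are 22 mm wide; open, the fingers measure 114 mm over their backs; the gripper's body (76 mm by 85 mm) begins 54 mm behind the grasp point. The pads swing forward as they close: fully open they stand 13 mm farther back than shut.
Start: joints at [1.01, 0.313, 0.046, 1.304, 0, 1.431], TCP at [0.235, 0.525, 0.231] pointing down, gripper open.
Joint ranges: [-2.76, 2.76], [-0.86, 1.69], [-1.03, 1.26], [-2.2, 2.34], [-1.47, 1.5], [-3.14, 3.14]. Speed limits (rad/s): [2.57, 2.57, 3.14, 3.14, 3.14, 3.14].

## Interface

Orientations are given as a unit quaternion [w, x, y, z].
In Python, from workcell import env gives the robot as it stands. The module is installed in compiled form; this text tells all that it offers.
- The arm moves only by the shell command python3 -m pendant 'ROWS' [FORCE]. ROWS is JSON, a list of rows, each an object with "fingers": the finger opening in mm, from 0 to 85.4; "delta_pos": the shift along the tool's x, y, z in mm, a list of three; "angular": the turn, a rotation vector about the tool's x, y, z in rad, a list of three. In form: [{"fingers": fingers, "delta_pos": [x, y, z], "angular": [ax, ay, az]}, ...]. A call has 1 to 12 rows; each row shifts and turns the commanded pose from where the row before left it, along the tool's axes as they then stand; what a row does not reach is not made up. A row lasts 1/10 s, in which the tool goes at most 50 mm and 8.59 degrees, less where a joint would pass 70% of its speed; a pose out of reach is approached as far as the arm can. A call is refused whole if a number of a shift passes 50 or a number of a turn 0.15, either way. A call with a gripper value outside its range is refused whole. The fingers move at their own pace and stop on an object; FORCE is the grip in N (left out, the last holds). Time passes only in rows, so rows that do not move let the fingers close. It gives the time, the measured TCP pose, the force and the opening at its end, in the units of the state.
- env.get_state(): the state, without advancing time (a new reading comes with each control period).
- env.read_camera(name): name is "scene" or "top" or "wrist"; returns the picture (480x640x3 uint8, blue, green, red); there is no depth.
- env.camera_params(name): a dict with "fx", "fy", "cx", "cy" (pixels), "k1" (the pictures are not rectified: a ray, as slopes to the right and down, at radius r is drawn at 1 + k1 r^2 times it, then the intrinsics apply), "view" (4x4, takes a point from world to camera coordinates). Camera axes: x right, y up, looking along -z (the intrinsics and any distortion apply to the point x, -y, -z); pixel columns grow to the right and rows downward; lengths in m; the calibration is good to about 2 mm. A picture is of the moment at which its call begins: read the wrist's pose just before it. camera_params takes no time and is no camera call; for the wrist camera it gives the pose at the moment of the call.
- env.hand_in(): hands the job in, once; it reports no verdict.
The state is a dict: "clock": time; "joint_pos": joint angles; "qvel": joint speeds; "tau": joint torques, N m; "tcp_pos": TCP position; "orientation": TCP orientation; "wrist_force": force on the tool from outside, world axes, zero at the start; "ft_torque": the same for the moment, N m; "finger_gap": finger opening in m.
Only numpy, scipy, OpenCV 4.12 (cv2) and the standard library are available. Lean on these libraries where they do the work, as an engineer would, in place of code of your own. Each camera call takes 0.05 s, during which the arm holds its last target. There are 200 camera calls.

## Task

Shut down the portable micromotor control unit: press the red stop key right down and let it up again, then press the green power key right down and let it up, leaving the other keys unpressed. Then pinch the two orange side catches of the battery pack fully together with the fingers, lift the pack straight up out of its bay, and finish while still holding it by the squeezed catches, still and upright, with about a hand's breadth (8 cm) of air between its underside and the top of the unit. Never pull the pack against catches that are not squeezed in, and leave everything else on the bench where it stands.

Things in the scene. Friction and masses are not known exactly. Their poses are not given: they have to be found in the camera images.
- unit: Portable control unit of a jeweller's micromotor: a fixed cream box 220 (x) x 180 (y) x 85 high, top flat. Origin: centre of its underside; x points from its front (keys, robot side) to its rear (battery bay), y to its left, z up. Keys in a row at x = -0.080: red y = 0.054, blue 0.018, yellow -0.018, green -0.054. A fixed black dial, 38 across and 16 high, stands at (-0.034, 0.052)
- bay_mouth (a point): centre of the mouth of the battery bay, in the unit's top at (0.050, 0, 0.085) of the unit. The bay is 87 (x) x 61 (y) and 60 deep; steel lips 6 thick along its left and right edges, flush with the unit's top, hold the hooks of the pack's catches
- key_stop_top (a point): centre of the top of the red stop key: 20 in diameter, 8 proud of the unit's top when up
- key_power_top (a point): centre of the top of the green power key, same size
- key_direction_top (a point): centre of the top of the blue direction key, same size, not to be pressed
- key_boost_top (a point): centre of the top of the yellow boost key, same size, not to be pressed
- key_stop (a joint): travel of the red key in m: 0 up, 0.004 fully down; a spring returns it; starts to move at 1.2 N, fully down at 4 N
- key_power (a joint): travel of the green key, same values
- key_direction (a joint): travel of the blue key, same values
- key_boost (a joint): travel of the yellow key, same values
- pack: Black and grey battery pack, 84 (x) x 58 (y) x 122 high, 0.3 to 0.5 kg, loose. Origin: centre of its underside, at (0.050, 0, 0.025) of the unit when seated, axes parallel to the unit's, 1.5 play all round; it stands 62 above the unit's top. Above z = 0.070 it narrows to a head 72 x 42 with an orange catch on its left and right faces. Unsqueezed, the catches lock it, with 1.5 of lift
- catch_left_pad (a point): middle of the outer face of the left (+y) orange catch: an upright ribbed pad 28 (x) x 32 high, at y = 0.032, z = 0.096 of the pack (36 above the unit's top when seated). Across both pads: 64 with both out, 48 with both fully in. The point moves with the catch
- catch_right_pad (a point): the same on the right (-y) side, at y = -0.032
- catch_left (a joint): inward travel of the left catch in m: 0 out (locked), 0.008 fully in; it clears the lip at 0.0045 with the pack centred, 0.006 with the pack against that side; a spring pushes it out with 1.8 N at 0 and 6.6 N at 0.008; at its stop it bears the full grip
- catch_right (a joint): the same for the right catch
- charger: bystander: dark empty charging cradle, an open box 118 x 98 x 50 high, on the unit's left; origin centre of underside
- handpiece_rest: bystander: grey handpiece 150 long lying on a black rubber rest, 75 high in all, on the unit's right; origin centre of underside
- tool_cup: bystander: white cup 80 across, 90 high, with gravers and files up to 180 high, behind or beside the unit; origin centre of underside
- spirit_bottle: bystander: clear glass bottle 64 across, 100 high, behind or beside the unit; origin centre of underside
- bur_stand: bystander: round black stepped bur stand 90 across, 95 high, behind or beside the unit; origin centre of underside
- engraving_vise: bystander: round dark vise 124 across with a wooden plate on top, 94 high with the work, far left; origin centre of underside
- graver: bystander: hand graver with dark wooden handle, 170 long, 28 thick, lying near the robot on the left; origin under the middle of its handle
- hammer: bystander: hammer 220 long lying near the robot on the right; origin under its handle
Not all that is in view belongs to the job. Leave any purple look-alike of the pack alone.

How it is judged:
On the way, in this order (a step that is already met when the one before it is completed fails the run):
1. the red stop key is pressed down (3 of its 4 mm) while the green one is up and the pack is seated (value of joint key_stop above 0.003 m and value of joint key_power below 0.001 m and z of pack in the frame of unit below 0.03 m), for 0.05 s.
2. the green power key is pressed down (3 of its 4 mm), with the red one up again and the pack still seated (value of joint key_power above 0.003 m and value of joint key_stop below 0.001 m and z of pack in the frame of unit below 0.03 m), for 0.05 s.
3. both catches are squeezed in (5 of 8 mm) with the pack still in its seat and both keys up (value of joint each of catch_left, catch_right above 0.005 m and z of pack in the frame of unit below 0.03 m and value of joint each of key_power, key_stop below 0.001 m), for 0.1 s.
At the end, for the whole second after the job is handed in: The fingers hold the pack by both squeezed catches (each at least 5 of 8 mm in), its underside at least 50 mm above the unit's top, within 17 degrees of upright, still (under 30 mm/s), carried by nothing but the fingers; all keys are up (z of pack in the frame of unit above 0.135 m and value of joint each of catch_left, catch_right above 0.005 m and contact force between pack and the fingers above 3 N and contact force between pack and unit below 0.2 N and angle between pack's own z axis and vertical below 0.3 rad and linear speed of pack below 0.03 m/s and value of joint each of key_stop, key_power below 0.001 m); the arm keeps its last pose, push and grip.
It fails at once if the blue or the yellow key is pressed (over 2 mm) (value of joint any of key_direction, key_boost above 0.002 m).
It fails at once if the pack is pulled more than 6 mm out of its seat, or carried, with a catch not squeezed in (under 3 mm) (z of pack in the frame of unit above 0.031 m and value of joint any of catch_left, catch_right below 0.003 m).
It fails at once if a bystander is pushed more than 30 mm from its place (distance of any of charger, handpiece_rest, tool_cup, spirit_bottle, bur_stand, engraving_vise, graver, hammer from where it was at the start of the episode above 0.03 m).
It also fails if it takes over 51 s, if anything falls off the work surface, if the arm or the gripper's body presses on something with over 40 N, if the wrist force passes 120 N, or if a joint passes its speed limit or range.

## Working session

There is one attempt and no reset: what is moved stays moved. The work goes in short steps, Python scripts to look and compute and a shell command to move; the robot and the scene stay as the last step left them, time stands still between calls to the robot, and variables do not carry over. Pictures are saved under pics/ and viewed, about 8 in all and at most 12, crops included, and the job is handed in when it is done.

```bash
mkdir -p pics; cat > h.py <<'E'
import numpy as np, cv2
from workcell import env
def ray(p,uv):
    x=(uv[0]-p["cx"])/p["fx"]; y=(uv[1]-p["cy"])/p["fy"]
    k=p["k1"]; rd=np.hypot(x,y); r=rd
    for _ in range(30): r=rd/(1+k*r*r)
    s=r/rd if rd>0 else 1
    V=np.array(p["view"]); R=V[:3,:3]; t=V[:3,3]
    d=R.T@np.array([x*s,-y*s,-1]); return -R.T@t, d/np.linalg.norm(d)
def atz(p,uv,z):
    c,d=ray(p,uv); return c+d*(z-c[2])/d[2]
def tri(obs):
    A=np.zeros((3,3));b=np.zeros(3);L=[ray(p,u) for p,u in obs]
    for c,d in L:
        M=np.eye(3)-np.outer(d,d);A+=M;b+=M@c
    x=np.linalg.solve(A,b); return x,[np.linalg.norm(np.cross(x-c,d)) for c,d in L]
def proj(p,X):
    V=np.array(p["view"]);q=V[:3,:3]@X+V[:3,3];x=q[0]/-q[2];y=-q[1]/-q[2];f=1+p["k1"]*(x*x+y*y)
    return np.array([x*f*p["fx"]+p["cx"],y*f*p["fy"]+p["cy"]])
E
python3 - <<'E'
from h import *
import json
for n in("top","scene"):
    cv2.imwrite(f"pics/{n}0.png",env.read_camera(n)); p=env.camera_params(n); print(n,p)
print(env.get_state())
E
```

```text
top {'fx': 566.2099420977688, 'fy': 566.2099420977688, 'cx': 317.8001455349285, 'cy': 243.13410195689215, 'k1': 0.028585729990459, 'view': array([[ 0.0232654 , -0.99955572,  0.01862997,  0.0563764 ],
       [ 0.99489515,  0.02497925,  0.09777363, -0.55821223],
       [-0.09819556,  0.01626012,  0.99503429, -1.50433931],
       [ 0.        ,  0.        ,  0.        ,  1.        ]])}
scene {'fx': 469.0766962349915, 'fy': 469.0766962349915, 'cx': 325.602552555671, 'cy': 248.86840632256323, 'k1': -0.11372877038290324, 'view': array([[ 0.7803163 ,  0.62537899, -0.00275521, -0.47680776],
       [-0.52393176,  0.65612843,  0.54313073,  0.19032769],
       [ 0.34147032, -0.42237022,  0.83964362, -1.48660907],
       [ 0.        ,  0.        ,  0.        ,  1.        ]])}
{'clock': 0.1, 'joint_pos': array([1.01039194e+00, 3.13961984e-01, 4.51319677e-02, 1.30360194e+00,
       1.90143337e-05, 1.43124027e+00]), 'qvel': array([ 0.00052272, -0.00126596,  0.0024468 ,  0.00032547,  0.00158149,
        0.00130701]), 'tau': array([ 1.95359855e-03, -4.81729853e+01,  2.99241167e+01,  1.28047916e-02,
       -1.56907713e-04, -1.64771774e-05]), 'tcp_pos': array([0.23465408, 0.52446297, 0.23049327]), 'orientation': array([-2.89343130e-04,  2.08874666e-01,  9.77942076e-01, -7.64980263e-04]), 'wrist_force': array([ 0.20634838,  0.6677563 , -0.18298655]), 'ft_torque': array([ 0.01762185,  0.00280793, -0.00185193]), 'finger_gap': 0.08547064534315846}
```

View pics/top0.png

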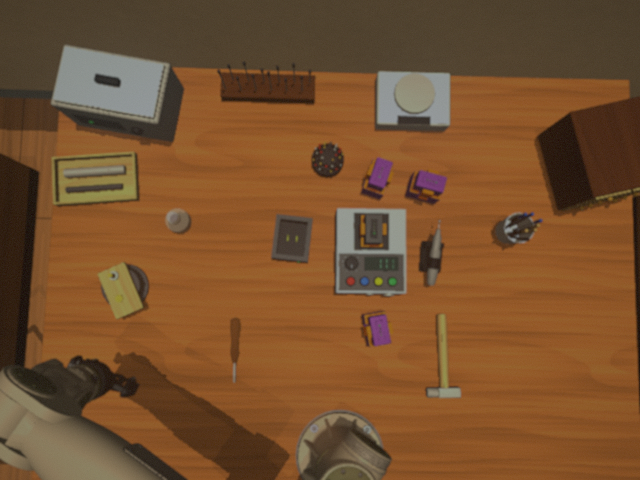

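View pics/scene0.png

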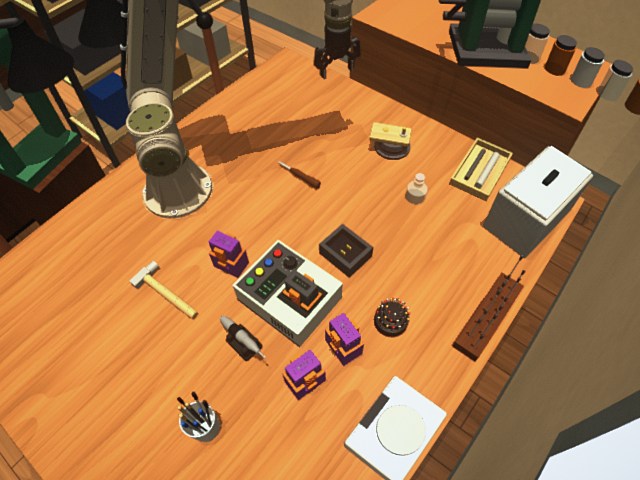

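Pack candidates in the top view are the black and grey one with orange catches in the unit's bay (373,231) and three purple look-alikes at (378,175), (428,185) and (377,330). I choose the one in the bay. In the top view the keys are red (351,282), blue (365,282), yellow (378,282) and green (392,282). Next is an enlarged crop of both views.

```bash
python3 - <<'E'
from h import *
a=cv2.imread("pics/top0.png")[200:305,320:420]; b=cv2.imread("pics/scene0.png")[230:350,225:350]
A=cv2.resize(a,(400,420),interpolation=cv2.INTER_CUBIC); B=cv2.resize(b,(400,384),interpolation=cv2.INTER_CUBIC)
o=np.zeros((420,800,3),np.uint8);o[:420,:400]=A;o[:384,400:]=B
cv2.imwrite("pics/c1.png",o)
E
```

```text
(no output)
```

View pics/c1.png

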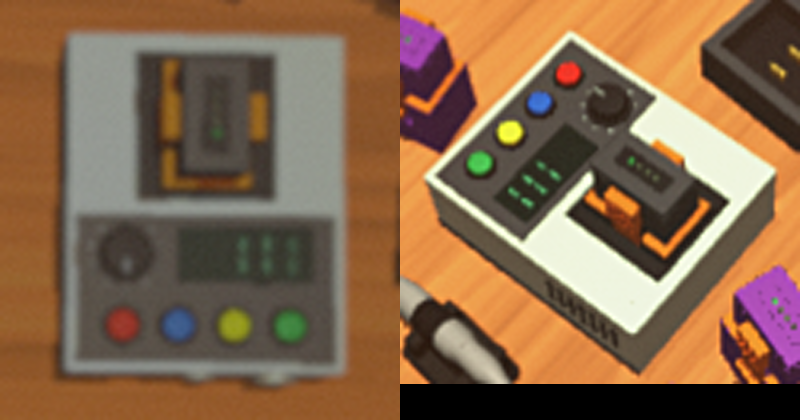

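The crop shows the seated pack with an orange catch on each side. The head top's centre is at about (373.5,228.3) in the top view. The keys run red, blue, yellow, green from left to right.

```bash
python3 - <<'E'
from h import *
pt=env.camera_params("top");ps=env.camera_params("scene")
T=lambda x,y:((x+.5)/4-.5+320,(y+.5)/4-.5+200)
S=lambda x,y:((x-400+.5)/3.2-.5+225,(y+.5)/3.2-.5+230)
for n,a,b in [("red",(122,325),(568,73)),("blue",(178,325),(540,103)),("yel",(234,325),(510,132)),("green",(290,326),(479,163)),("head",(215,114),(645,168))]:
    x,e=tri([(pt,T(*a)),(ps,S(*b))]); print(n,x.round(4),np.round(e,4), atz(pt,T(*a),.147 if n=="head" else .093).round(4),atz(ps,S(*b),.147 if n=="head" else .093).round(4))
for c in[(65,35),(343,35),(343,375),(63,375)]: print(atz(pt,T(*c),.085).round(4))
s=env.get_state()
from scipy.spatial.transform import Rotation as R
q=s["orientation"];print(R.from_quat([*q[1:],q[0]]).as_matrix().round(3))
E
```

```text
red [ 0.4556 -0.0141  0.0882] [0.001 0.001] [ 0.4547 -0.0145  0.093 ] [ 0.4587 -0.0154  0.093 ]
blue [ 0.4566 -0.0502  0.0874] [0.0012 0.0012] [ 0.4556 -0.0505  0.093 ] [ 0.4602 -0.0515  0.093 ]
yel [ 0.4572 -0.0864  0.0891] [0.0009 0.0009] [ 0.4565 -0.0866  0.093 ] [ 0.4597 -0.0872  0.093 ]
green [ 0.4573 -0.1229  0.0885] [0.0006 0.0006] [ 0.4567 -0.1227  0.093 ] [ 0.4599 -0.1239  0.093 ]
head [ 0.5869 -0.0656  0.1462] [0.0011 0.0011] [ 0.586  -0.0663  0.147 ] [ 0.588  -0.0651  0.147 ]
[0.6435 0.0256 0.085 ]
[ 0.6483 -0.1567  0.085 ]
[ 0.4262 -0.1585  0.085 ]
[0.4219 0.0225 0.085 ]
[[-0.913  0.409 -0.001]
 [ 0.409  0.913 -0.001]
 [ 0.    -0.002 -1.   ]]
```

```bash
python3 -m pendant '[{"fingers":0,"delta_pos":[0,0,0],"angular":[0,0,-0.145]},{"fingers":0,"delta_pos":[0,0,0],"angular":[0,0,-0.145]},{"fingers":0,"delta_pos":[0,0,0],"angular":[0,0,-0.145]}]' 30
python3 -m pendant '[{"fingers":0,"delta_pos":[-17.8,-45,0],"angular":[0,0,0]},{"fingers":0,"delta_pos":[-17.8,-45,0],"angular":[0,0,0]},{"fingers":0,"delta_pos":[-17.8,-45,0],"angular":[0,0,0]},{"fingers":0,"delta_pos":[-17.8,-45,0],"angular":[0,0,0]},{"fingers":0,"delta_pos":[-17.8,-45,0],"angular":[0,0,0]},{"fingers":0,"delta_pos":[-17.8,-45,0],"angular":[0,0,0]},{"fingers":0,"delta_pos":[-17.8,-45,0],"angular":[0,0,0]},{"fingers":0,"delta_pos":[-17.8,-45,0],"angular":[0,0,0]},{"fingers":0,"delta_pos":[-17.8,-45,0],"angular":[0,0,0]},{"fingers":0,"delta_pos":[-17.8,-45,0],"angular":[0,0,0]},{"fingers":0,"delta_pos":[-17.8,-45,0],"angular":[0,0,0]},{"fingers":0,"delta_pos":[-17.8,-45,0],"angular":[0,0,0]}]'
python3 -m pendant '[{"fingers":0,"delta_pos":[0,0,20],"angular":[0,0,0]},{"fingers":0,"delta_pos":[0,0,10],"angular":[0,0,0]},{"fingers":0,"delta_pos":[0,0,0],"angular":[0,0,0]},{"fingers":0,"delta_pos":[0,0,0],"angular":[0,0,0]}]'
python3 - <<'E'
from h import *
import pickle
s=env.get_state();p=env.camera_params("wrist");pickle.dump(p,open("w1.pkl","wb"))
im=env.read_camera("wrist");cv2.imwrite("pics/w1.png",im)
from scipy.spatial.transform import Rotation as R
q=s["orientation"];print(s["tcp_pos"],R.from_quat([*q[1:],q[0]]).as_matrix().round(4),s["clock"],s["wrist_force"],s["joint_pos"])
for X in [(.4556,-.0141,.093),(.4573,-.1229,.093),(.587,-.066,.147)]: print(proj(p,np.array(X)).round(1))
E
```

```text
clock: 0.4
tcp_pos: [0.2347, 0.5246, 0.2307]
orientation: [-0.0, -0.01, 1.0, -0.0]
wrist_force: [-0.7, 0.2, -0.3]
finger_gap: 0.0439
clock: 1.6
tcp_pos: [0.4563, -0.014, 0.2311]
orientation: [-0.0, -0.007, 1.0, 0.0]
wrist_force: [0.7, 1.4, 0.2]
finger_gap: -0.0002
clock: 2.0
tcp_pos: [0.4555, -0.0111, 0.2013]
orientation: [-0.0, -0.008, 1.0, 0.0]
wrist_force: [0.2, -0.2, -0.1]
finger_gap: -0.0001
[ 0.45551693 -0.01110346  0.20125845] [[-9.999e-01 -1.570e-02 -1.000e-03]
 [-1.570e-02  9.999e-01  4.000e-04]
 [ 1.000e-03  4.000e-04 -1.000e+00]] 2.0 [ 0.24804832 -0.17907012 -0.10048487] [-2.00984128e-01  9.64636976e-02 -3.01218842e-01  1.17413641e+00
  1.88518114e-04 -2.16726274e-01]
[314.2 236.5]
[168.5 236.5]
[236.7 437.1]
```

View pics/w1.png

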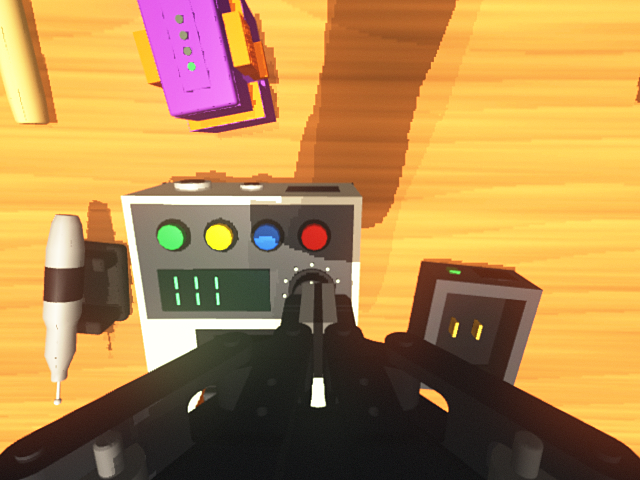

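The wrist view shows red at (314,236), blue (266,236), yellow (219,236) and green (171,236). They match the projections to within 3 px (about 2 mm).

```bash
python3 -m pendant '[{"fingers":0,"delta_pos":[0,-2.5,25],"angular":[0,0,0]},{"fingers":0,"delta_pos":[0,0,30],"angular":[0,0,0]},{"fingers":0,"delta_pos":[0,0,30],"angular":[0,0,0]},{"fingers":0,"delta_pos":[0,0,15],"angular":[0,0,0]},{"fingers":0,"delta_pos":[0,0,4],"angular":[0,0,0]},{"fingers":0,"delta_pos":[0,0,0],"angular":[0,0,0]},{"fingers":0,"delta_pos":[0,0,0],"angular":[0,0,0]}]'
python3 -m pendant '[{"fingers":0,"delta_pos":[0,0,2],"angular":[0,0,0]},{"fingers":0,"delta_pos":[0,0,2],"angular":[0,0,0]},{"fingers":0,"delta_pos":[0,0,2],"angular":[0,0,0]},{"fingers":0,"delta_pos":[0,0,0],"angular":[0,0,0]}]'
```

```text
clock: 2.75
tcp_pos: [0.4572, -0.0143, 0.0986]
orientation: [0.001, -0.008, 1.0, -0.0]
wrist_force: [0.1, -0.1, 1.4]
finger_gap: -0.0001
clock: 3.15
tcp_pos: [0.4567, -0.0146, 0.0916]
orientation: [0.001, -0.007, 1.0, -0.0]
wrist_force: [0.2, -0.8, 2.4]
finger_gap: 0.0
```

```bash
python3 -m pendant '[{"fingers":0,"delta_pos":[0,0,1.5],"angular":[0,0,0]},{"fingers":0,"delta_pos":[0,0,0],"angular":[0,0,0]}]'
python3 -m pendant '[{"fingers":0,"delta_pos":[0,0,1],"angular":[0,0,0]},{"fingers":0,"delta_pos":[0,0,0],"angular":[0,0,0]}]'
python3 -m pendant '[{"fingers":0,"delta_pos":[0,0,1],"angular":[0,0,0]},{"fingers":0,"delta_pos":[0,0,0],"angular":[0,0,0]}]'
```

```text
clock: 3.35
tcp_pos: [0.4567, -0.0146, 0.09]
orientation: [0.001, -0.007, 1.0, 0.0]
wrist_force: [0.6, 0.9, 3.0]
finger_gap: -0.0
clock: 3.55
tcp_pos: [0.4567, -0.0146, 0.0891]
orientation: [0.001, -0.007, 1.0, -0.0]
wrist_force: [1.2, 0.8, 3.9]
finger_gap: -0.0002
clock: 3.75
tcp_pos: [0.4567, -0.0146, 0.0889]
orientation: [0.001, -0.007, 1.0, -0.0]
wrist_force: [-1.1, 1.4, 11.9]
finger_gap: -0.0001
```

```bash
python3 -m pendant '[{"fingers":0,"delta_pos":[0,0,-15],"angular":[0,0,0]},{"fingers":0,"delta_pos":[0,0,-15],"angular":[0,0,0]},{"fingers":0,"delta_pos":[0,-36,0],"angular":[0,0,0]},{"fingers":0,"delta_pos":[0,-36,0],"angular":[0,0,0]},{"fingers":0,"delta_pos":[0,-36,0],"angular":[0,0,0]},{"fingers":0,"delta_pos":[0,0,0],"angular":[0,0,0]},{"fingers":0,"delta_pos":[0,0,15],"angular":[0,0,0]},{"fingers":0,"delta_pos":[0,0,7],"angular":[0,0,0]},{"fingers":0,"delta_pos":[0,0,0],"angular":[0,0,0]},{"fingers":0,"delta_pos":[0,0,0],"angular":[0,0,0]}]'
```

```text
clock: 4.75
tcp_pos: [0.4573, -0.1218, 0.0955]
orientation: [-0.001, -0.008, 1.0, 0.0]
wrist_force: [0.2, -0.2, 0.1]
finger_gap: 0.0002
```

```bash
python3 -m pendant '[{"fingers":0,"delta_pos":[0,0,2],"angular":[0,0,0]},{"fingers":0,"delta_pos":[0,0,2],"angular":[0,0,0]},{"fingers":0,"delta_pos":[0,0,1.5],"angular":[0,0,0]},{"fingers":0,"delta_pos":[0,0,1],"angular":[0,0,0]},{"fingers":0,"delta_pos":[0,0,0],"angular":[0,0,0]}]'
python3 -m pendant '[{"fingers":0,"delta_pos":[0,0,1],"angular":[0,0,0]},{"fingers":0,"delta_pos":[0,0,0],"angular":[0,0,0]}]'
```

```text
clock: 5.25
tcp_pos: [0.4581, -0.1224, 0.0896]
orientation: [0.001, -0.007, 1.0, 0.0]
wrist_force: [0.0, 1.7, 3.3]
finger_gap: 0.0
clock: 5.45
tcp_pos: [0.4582, -0.1224, 0.089]
orientation: [0.001, -0.007, 1.0, 0.0]
wrist_force: [0.3, 3.1, 7.1]
finger_gap: -0.0001
```

```bash
python3 -m pendant '[{"fingers":0,"delta_pos":[0,0,-20],"angular":[0,0,0]},{"fingers":85,"delta_pos":[0,0,-45],"angular":[0,0,0]},{"fingers":85,"delta_pos":[0,0,-45],"angular":[0,0,0]},{"fingers":85,"delta_pos":[0,0,-45],"angular":[0,0,0]},{"fingers":85,"delta_pos":[-43,18,0],"angular":[0,0,0]},{"fingers":85,"delta_pos":[-43,18,0],"angular":[0,0,0]},{"fingers":85,"delta_pos":[-43,18,0],"angular":[0,0,0]},{"fingers":85,"delta_pos":[0,0,0],"angular":[0,0,0]},{"fingers":85,"delta_pos":[0,0,0],"angular":[0,0,0]}]'
python3 - <<'E'
from h import *
import pickle
s=env.get_state();p=env.camera_params("wrist");pickle.dump(p,open("w2.pkl","wb"))
im=env.read_camera("wrist");cv2.imwrite("pics/w2.png",im)
print(s["tcp_pos"])
for X in [(.587,-.066,.147),s["tcp_pos"]]: print(proj(p,np.array(X)).round(1))
E
```

```text
clock: 6.35
tcp_pos: [0.5858, -0.0663, 0.2417]
orientation: [-0.002, -0.008, 1.0, 0.0]
wrist_force: [-0.5, -0.1, 0.6]
finger_gap: 0.0849
[ 0.58580915 -0.06634291  0.24167299]
[318.7 243.5]
[318.7 301.6]
```

View pics/w2.png

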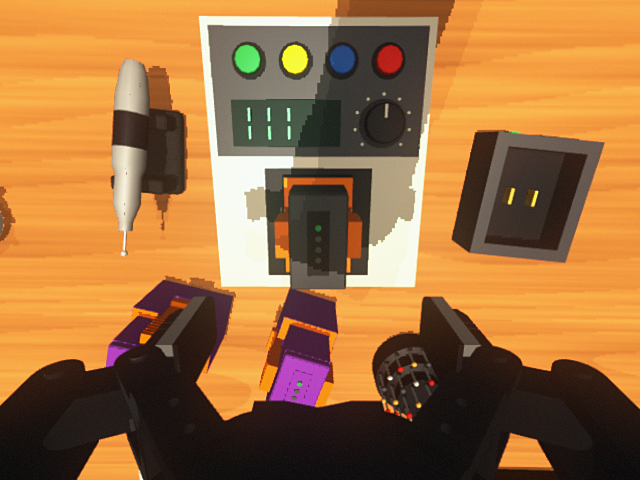

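The wrist view shows the black pack head centred at about (318,240), midway between the open fingers. That is within 3 mm of the estimate. All four keys look up. Descending now.

```bash
python3 -m pendant '[{"fingers":85,"delta_pos":[0,0,30],"angular":[0,0,0]},{"fingers":85,"delta_pos":[0,0,30],"angular":[0,0,0]},{"fingers":85,"delta_pos":[0,0,30],"angular":[0,0,0]},{"fingers":85,"delta_pos":[0,0,25],"angular":[0,0,0]},{"fingers":85,"delta_pos":[0,0,20],"angular":[0,0,0]},{"fingers":85,"delta_pos":[0,0,7],"angular":[0,0,0]},{"fingers":85,"delta_pos":[0,0,0],"angular":[0,0,0]},{"fingers":85,"delta_pos":[0,0,0],"angular":[0,0,0]}]'
python3 - <<'E'
from h import *
im=env.read_camera("scene")[180:330,210:380];wi=env.read_camera("wrist")
o=np.zeros((400,800,3),np.uint8);o[:353,:400]=cv2.resize(im,(400,353),interpolation=2);o[:300,400:]=cv2.resize(wi,(400,300))
cv2.imwrite("pics/c2.png",o)
E
```

```text
clock: 7.2
tcp_pos: [0.5861, -0.0673, 0.1027]
orientation: [0.001, -0.007, 1.0, -0.0]
wrist_force: [-0.1, -0.6, -0.6]
finger_gap: 0.0847
```

View pics/c2.png

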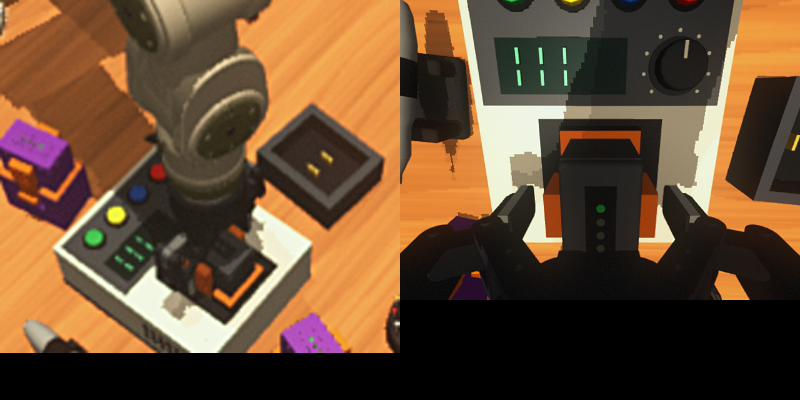

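```bash
python3 - <<'E'
from h import *
p=env.camera_params("scene");f=400/170
for n,X in [("catchR",(.586,-.098,.121)),("c-14",(.572,-.098,.121)),("c+14",(.600,-.098,.121)),("fing back top",(.586,-.124,.13)),("fing face",(.586,-.109,.108))]:
    u=proj(p,np.array(X)); print(n,((u-[210,180])*f).round())
E
```

```text
catchR [194. 273.]
c-14 [184. 266.]
c+14 [204. 281.]
fing back top [177. 287.]
fing face [188. 286.]
```

The finger's place along x is unclear in this view, so I will take an enlarged crop before closing.

```bash
python3 - <<'E'
from h import *
p=env.camera_params("scene");f=9
im=env.read_camera("scene");im=im[255:320,262:342]
o=cv2.resize(im,(720,585),interpolation=2)
for X,c in [((.586,-.098,.121),(0,255,0)),((.586,-.1095,.121),(255,0,0)),((.586,-.1095,.103),(0,0,255)),((.5858-.036,-.0664-.021,.147),(255,255,0)),((.5858+.036,-.0664-.021,.147),(255,255,0)),((.5858+.036,-.0664+.021,.147),(255,255,0))]:
    u=(proj(p,np.array(X))-[262,255]+.5)*f; cv2.circle(o,tuple(int(v) for v in u),5,c,2)
cv2.imwrite("pics/c3.png",o)
E
```

```text
(no output)
```

View pics/c3.png

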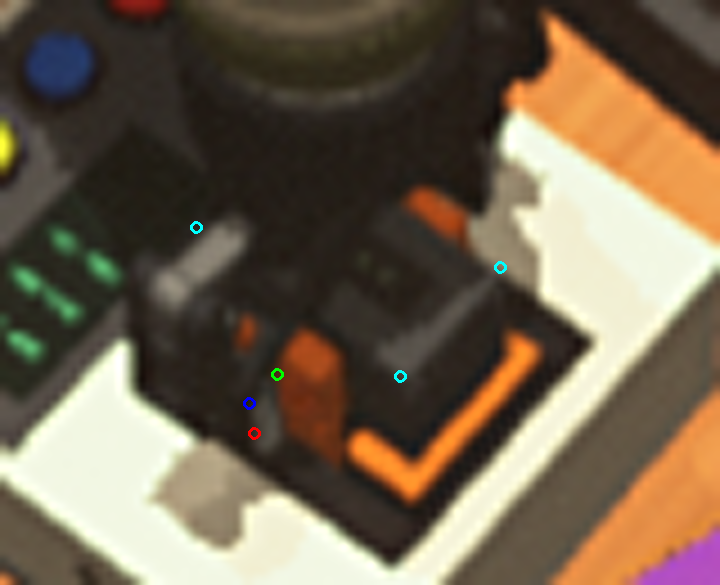

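```bash
python3 - <<'E'
from h import *
s=env.get_state();p=env.camera_params("wrist");im=env.read_camera("wrist");print(s["tcp_pos"],s["clock"])
x0,y0,x1,y1=160,180,480,420
o=cv2.resize(im[y0:y1,x0:x1],(800,600),interpolation=2);o=cv2.convertScaleAbs(o,alpha=1.6,beta=25)
c,sn=np.cos(.0157),np.sin(.0157)
for q in [(-.014,.032,.112),(.014,.032,.112),(-.014,-.032,.112),(.014,-.032,.112),(-.036,.021,.122),(-.036,-.021,.122),(.036,.021,.122)]:
    X=np.array([.5858+c*q[0]-sn*q[1],-.0664+sn*q[0]+c*q[1],.025+q[2]]);u=(proj(p,X)-[x0,y0]+.5)*2.5;print(q,u.round())
    cv2.circle(o,tuple(int(v) for v in u),4,(0,255,0),1)
cv2.imwrite("pics/w3.png",o)
E
```

```text
[ 0.586787   -0.06707754  0.10281454] 7.35
(-0.014, 0.032, 0.112) [637. 319.]
(0.014, 0.032, 0.112) [623. 493.]
(-0.014, -0.032, 0.112) [170. 319.]
(0.014, -0.032, 0.112) [184. 494.]
(-0.036, 0.021, 0.122) [581. 191.]
(-0.036, -0.021, 0.122) [228. 192.]
(0.036, 0.021, 0.122) [552. 673.]
```

View pics/w3.png

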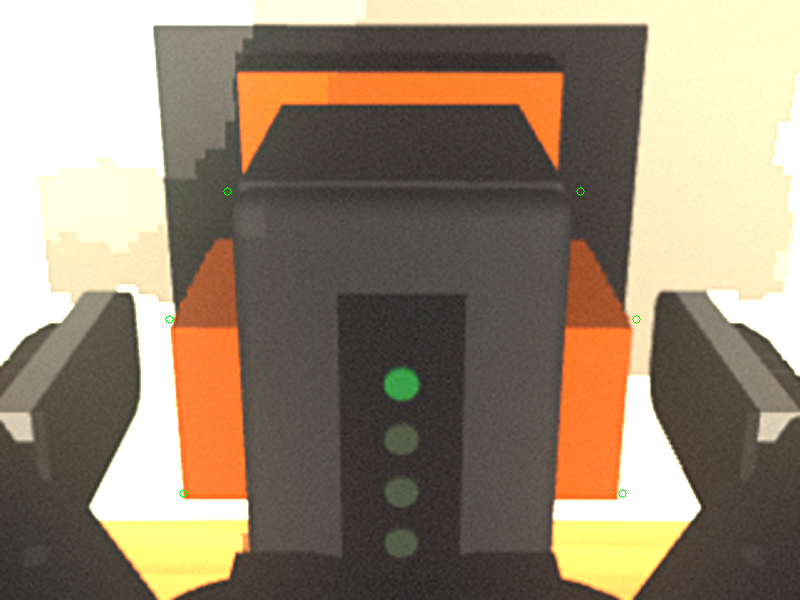

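The wrist close-up shows the catch tops' corners at (172,327), (184,497), (630,327) and (618,497), within 3 mm of the prediction. The fingers straddle them evenly. I'll go 5 mm lower and squeeze.

```bash
python3 -m pendant '[{"fingers":85,"delta_pos":[0,0,5],"angular":[0,0,0]},{"fingers":66,"delta_pos":[0,0,0],"angular":[0,0,0]},{"fingers":58,"delta_pos":[0,0,0],"angular":[0,0,0]},{"fingers":50,"delta_pos":[0,0,0],"angular":[0,0,0]},{"fingers":40,"delta_pos":[0,0,0],"angular":[0,0,0]},{"fingers":40,"delta_pos":[0,0,0],"angular":[0,0,0]},{"fingers":40,"delta_pos":[0,0,0],"angular":[0,0,0]},{"fingers":40,"delta_pos":[0,0,0],"angular":[0,0,0]},{"fingers":40,"delta_pos":[0,0,0],"angular":[0,0,0]}]' 50
```

```text
clock: 8.3
tcp_pos: [0.5864, -0.0664, 0.0986]
orientation: [0.001, -0.007, 1.0, 0.0]
wrist_force: [-4.6, 2.7, 12.2]
finger_gap: 0.0411
```

The gap of 41 mm is less than the expected 48, so I need to look.

```bash
python3 - <<'E'
from h import *
s=env.get_state();print(s["finger_gap"],s["wrist_force"],s["ft_torque"])
w=env.read_camera("wrist")[160:440,140:500]
p=env.read_camera("scene")[255:320,262:342]
o=np.zeros((560,800,3),np.uint8);o[:342,:440]=cv2.resize(cv2.convertScaleAbs(w,alpha=1.6,beta=25),(440,342));o[:292,440:]=cv2.resize(cv2.convertScaleAbs(p,alpha=1.5,beta=15),(360,292),interpolation=2)
cv2.imwrite("pics/w4.png",o[:345])
E
```

```text
0.04114323856249519 [-4.62021208  2.66120951 12.23793341] [ 0.39352079  0.87476767 -0.06933819]
```

View pics/w4.png

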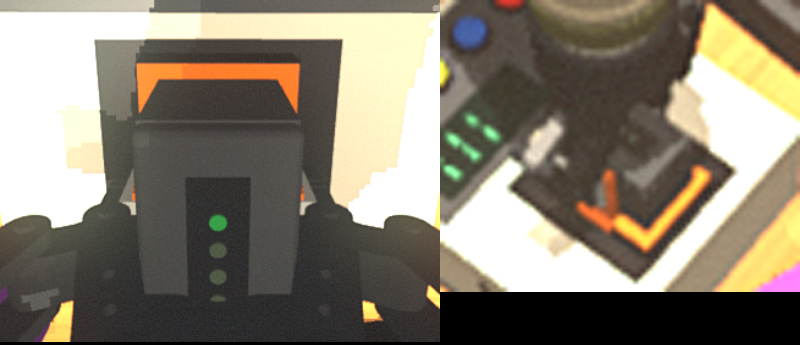

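```bash
python3 -m pendant '[{"fingers":20,"delta_pos":[0,0,0],"angular":[0,0,0]},{"fingers":20,"delta_pos":[0,0,0],"angular":[0,0,0]},{"fingers":20,"delta_pos":[0,0,0],"angular":[0,0,0]}]' 50
python3 -m pendant '[{"fingers":20,"delta_pos":[0,0,-1.5],"angular":[0,0,0]},{"fingers":20,"delta_pos":[0,0,0],"angular":[0,0,0]},{"fingers":20,"delta_pos":[0,0,0],"angular":[0,0,0]}]'
```

```text
clock: 8.7
tcp_pos: [0.5864, -0.0664, 0.0986]
orientation: [0.001, -0.007, 1.0, 0.0]
wrist_force: [-4.3, 1.7, 13.4]
finger_gap: 0.0412
clock: 9.0
tcp_pos: [0.5863, -0.0664, 0.0987]
orientation: [0.001, -0.007, 1.0, 0.0]
wrist_force: [-0.9, 1.9, 6.8]
finger_gap: 0.041
```

```bash
python3 -m pendant '[{"fingers":20,"delta_pos":[0,0,-1.5],"angular":[0,0,0]},{"fingers":20,"delta_pos":[0,0,0],"angular":[0,0,0]},{"fingers":20,"delta_pos":[0,0,0],"angular":[0,0,0]}]'
python3 -m pendant '[{"fingers":20,"delta_pos":[0,0,-1.5],"angular":[0,0,0]},{"fingers":20,"delta_pos":[0,0,0],"angular":[0,0,0]},{"fingers":20,"delta_pos":[0,0,0],"angular":[0,0,0]}]'
python3 -m pendant '[{"fingers":20,"delta_pos":[0,0,-1.5],"angular":[0,0,0]},{"fingers":20,"delta_pos":[0,0,0],"angular":[0,0,0]},{"fingers":20,"delta_pos":[0,0,0],"angular":[0,0,0]}]'
```

```text
clock: 9.3
tcp_pos: [0.5856, -0.0666, 0.0989]
orientation: [-0.0, -0.007, 1.0, 0.0]
wrist_force: [-1.1, 0.2, -0.6]
finger_gap: 0.0406
clock: 9.6
tcp_pos: [0.5858, -0.0667, 0.1004]
orientation: [-0.0, -0.007, 1.0, 0.0]
wrist_force: [0.2, -0.7, -3.4]
finger_gap: 0.0407
clock: 9.9
tcp_pos: [0.586, -0.0667, 0.1023]
orientation: [0.0, -0.007, 1.0, 0.0]
wrist_force: [-0.8, -0.1, -3.5]
finger_gap: 0.041
```

The force is a steady −3.5 N (about 0.35 kg) while the TCP rises beyond the 1.5 mm of locked play. So the pack is free and I lift slowly.

```bash
python3 -m pendant '[{"fingers":20,"delta_pos":[0,0,-1],"angular":[0,0,0]},{"fingers":20,"delta_pos":[0,0,-1],"angular":[0,0,0]},{"fingers":20,"delta_pos":[0,0,0],"angular":[0,0,0]}]'
python3 -m pendant '[{"fingers":20,"delta_pos":[0,0,-5],"angular":[0,0,0]},{"fingers":20,"delta_pos":[0,0,-10],"angular":[0,0,0]},{"fingers":20,"delta_pos":[0,0,-10],"angular":[0,0,0]},{"fingers":20,"delta_pos":[0,0,-10],"angular":[0,0,0]},{"fingers":20,"delta_pos":[0,0,-10],"angular":[0,0,0]},{"fingers":20,"delta_pos":[0,0,-10],"angular":[0,0,0]}]'
python3 -m pendant '[{"fingers":20,"delta_pos":[0,0,-12],"angular":[0,0,0]},{"fingers":20,"delta_pos":[0,0,-15],"angular":[0,0,0]},{"fingers":20,"delta_pos":[0,0,-15],"angular":[0,0,0]},{"fingers":20,"delta_pos":[0,0,-15],"angular":[0,0,0]},{"fingers":20,"delta_pos":[0,0,-12],"angular":[0,0,0]},{"fingers":20,"delta_pos":[0,0,-8],"angular":[0,0,0]},{"fingers":20,"delta_pos":[0,0,-3],"angular":[0,0,0]},{"fingers":20,"delta_pos":[0,0,0],"angular":[0,0,0]},{"fingers":20,"delta_pos":[0,0,0],"angular":[0,0,0]},{"fingers":20,"delta_pos":[0,0,0],"angular":[0,0,0]},{"fingers":20,"delta_pos":[0,0,0],"angular":[0,0,0]}]'
python3 - <<'E'
from h import *
s=env.get_state();print(s["tcp_pos"],s["wrist_force"],np.abs(s["qvel"]).max())
cv2.imwrite("pics/f.png",cv2.resize(env.read_camera("scene")[130:350,190:410],(600,600),interpolation=2))
E
```

```text
clock: 10.2
tcp_pos: [0.5861, -0.0667, 0.1045]
orientation: [0.0, -0.007, 1.0, -0.0]
wrist_force: [-0.1, 0.3, -2.3]
finger_gap: 0.0405
clock: 10.8
tcp_pos: [0.5861, -0.0668, 0.1605]
orientation: [0.0, -0.007, 1.0, -0.0]
wrist_force: [-0.4, -0.1, -3.7]
finger_gap: 0.0409
clock: 11.9
tcp_pos: [0.5856, -0.0666, 0.2386]
orientation: [-0.001, -0.007, 1.0, 0.0]
wrist_force: [-0.3, -0.6, -3.3]
finger_gap: 0.041
[ 0.58561717 -0.06661793  0.23861648] [-0.2648529  -0.641084   -3.25131099] 0.003423025307189789
```

View pics/f.png

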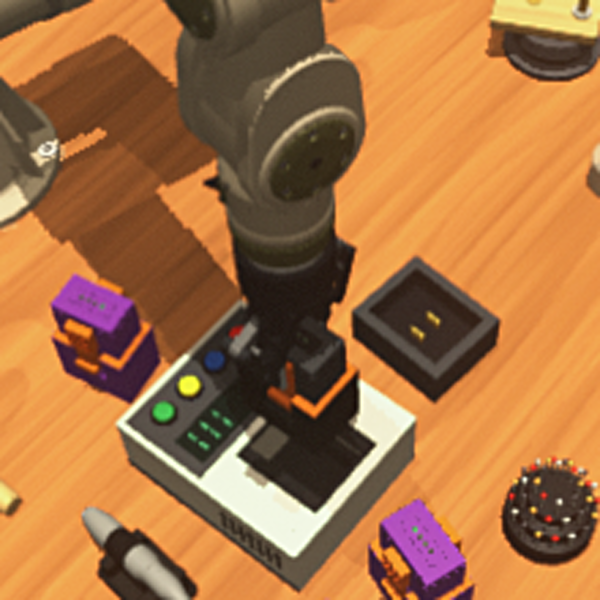

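```bash
python3 - <<'E'
from h import *
p=env.camera_params("scene")
for z in (.155,.165,.175):
  print(z,((proj(p,np.array([.586+.042,-.0664-.028,z+.07]))-[190,130])*600/220).round())
E
```

```text
0.155 [313. 420.]
0.165 [312. 414.]
0.175 [312. 408.]
```

The orange shoulder corner is seen at about (318,412), against (312,414) predicted for 80 mm of clearance. Handing in.

```bash
python3 -c "
from workcell import env
print(env.hand_in()); s=env.get_state(); print(s['clock'],s['tcp_pos'],s['wrist_force'],s['finger_gap'])"
```

```text
the job is handed in; nothing more can be done
None
the job is handed in; nothing more can be done
```

The job is handed in. The red key and then the green key were each pressed right down and released. Both orange catches were then squeezed at 50 N and the pack was lifted straight out of its bay. It was held still and upright, with about 8 cm of air above the unit, at about 12 s of the 51 s allowed.

**Keys:** both bottomed at a tip height of 0.089 m, as expected (red at 11.9 N, green at 7.1 N). All four keys looked up in the wrist picture taken after the presses.

**Lift:** the load stayed steady at about 3.3–3.7 N (a pack of about 0.35 kg), with no sign that the catches were still locked. In the last scene picture the bay is empty and the pack's shoulder corner is within about 6 px (enlarged crop) of where 8 cm of clearance puts it. None of the bystanders in that crop appears to have moved.

**Disagreed:** the finger opening read 41 mm, where 48 mm was expected across the fully squeezed catches. It stayed at 41 mm even with a smaller finger target. I put this down to flex in the fingers. I could not read the catch travel directly; the pictures and the free lift both point to the catches being in.

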